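# Load the drying drawer and set its clockwork timer

## Robot

A 6-joint arm with a two-finger parallel gripper is mounted at the origin on the work surface. World frame = base frame: x ahead of the robot, y to its left, z up, the work surface at z = 0. Lengths are in m, angles in rad, forces in N, time in s.
With the tool pointing down it reaches from about 0.275 to 0.875 m from the base axis. Payload 12.5 kg.
Tool frame: the origin (TCP) lies at the very end of the fingers, on their centre line; the grasp point (between the pads) lies 19 mm behind it; z points along the fingers, y is the line along which they close (so a half turn about z gives the same grasp; the last joint's range is limited). The gripper opens to 85 mm and grips with 20 to 120 N. Pads are 22 mm wide; open, the fingers measure 114 mm over their backs; the gripper's body (76 mm by 85 mm) begins 54 mm behind the grasp point. The pads swing forward as they close: fully open they stand 13 mm farther back than shut.
Start: joints at [1.174, 0.351, 1.652, -0, 1.139, -0.085], TCP at [0.169, 0.523, 0.231] pointing down, gripper open.
Joint ranges: [-2.75, 2.75], [-0.79, 2.1], [0.01, 2.65], [-1.57, 4.71], [0.07, 3.14], [-2.87, 2.87]. Speed limits (rad/s): [2.22, 2.22, 2.79, 3.14, 3.14, 3.14].

## Interface

Orientations are given as a 3x3 rotation matrix whose columns are the frame's x, y, z axes.
In Python, from bench import manip gives the robot as it stands. Calls block until the motion is done:
- manip.move_ptp(position, orientation): joint-space move of the TCP to a pose.
- manip.move_l(position, attitude=None, max_speed=0.15): straight line of the TCP; attitude=None keeps the orientation; max_speed is the mean speed in m/s.
- manip.move_j(angles): joint-space move.
- manip.set_gripper(opening, effort=None): opening from 0.0 (shut) to 1.0 (fully open); effort is the grip in N (None keeps the last); returns when the fingers have stopped.
- manip.dwell(seconds).
- manip.inverse_kinematics(position, orientation): joint angles nearest the present ones, or None.
- manip.grab_frame(name): name is "scene" or "top" or "wrist"; returns (picture, depth): 480x640x3 uint8, red, green, blue; 480x640 float32, m along the optical axis (not along the pixel's ray), 0 where there is no reading.
- manip.get_calibration(name): a dict with "camera_matrix" (3x3 intrinsics, pixels), "R" (3x3) and "t" (3): a world point X has camera coordinates R X + t. Camera axes: x right, y down, z forward; pixel columns grow to the right and rows downward; lengths in m; the calibration is good to about 2 mm. A picture is of the moment at which its call begins: read the wrist's pose just before it. get_calibration takes no time and is no camera call; for the wrist camera it gives the pose at the moment of the call.
A pose or a line that the arm cannot do raises manip.Unreachable and nothing moves.
- manip.sign_off(): hands the job in; it is judged then, once.
Trained networks look in the newest picture that a camera, given by its name, has taken for a name from the list of things; names that differ only in an ending like _2 or _b are one class to them, and where a whole thing is asked for, a point or a joint stands for the part that bears it (a point fixed in the world has none). Each returns a list of dicts, best first, with "confidence" (0 to 1); they miss things now and then, are a little off and sometimes report something else, mostly with a low value. They report only what shows in the picture. A call takes as long as a camera call. They do not tell look-alikes from the thing itself.
- manip.look_for(camera, name): "at" ([x, y, z] in m, in world coordinates, good to about 4 mm: the middle of the surface that is visible of it).
Readings, each from a call of its own:
- manip.current_time(): time.
- manip.current_qpos(): joint angles.
- manip.current_joint_vel(): joint speeds.
- manip.current_joint_torque(): joint torques, N m.
- manip.current_ee_pos(): TCP position.
- manip.current_tcp_rot(): TCP orientation.
- manip.current_force(): force on the tool from outside, world axes, zero at the start.
- manip.current_ft_torque(): the same for the moment, N m.
- manip.current_grip_width(): opening from 0.0 (shut) to 1.0 (fully open).
- manip.current_grip_force(): force on a finger pad.
Only numpy, scipy, OpenCV 4.12 (cv2) and the standard library are available. Lean on these libraries where they do the work, as an engineer would, in place of code of your own. Each camera call takes 0.05 s, during which the arm holds its last target. There are 200 camera calls.

## Task

Put all the freshly primed brackets from the black mat into the open drying drawer, side by side on its floor with none on top of another, and slide the drawer fully shut. Then wind the timer on top of the case clockwise past its last stroke, the 60 minute mark, and turn it back down to 20 minutes. Leave the spray can, the iron weight and the buffing wheel where they are.

Things in the scene. Friction and masses are not known exactly. Their poses are not given: they have to be found in the camera images.
- drawer (a joint): sliding steel drawer of the drying case, m: 0 = fully shut, grows as it comes out towards the robot (along -x of point drawer_floor), stop at 0.20; starts 0.16 to 0.19 open. It slides with 1.5 N of friction plus a little damping and stays where it is left.
- drawer_floor (a point): centre of the drawer floor's upper side, 23 mm above the bench, moves with the drawer; x points into the case, y to the left along the drawer front, z up. The drawer is a tray 245 mm (x) by 342 mm (y) inside, walls 37 mm high over the floor, 5 mm thick. Only what is in front of x = -127.5 mm + joint drawer is open to above (the rest is under the case's top).
- drawer_front (a point): middle of the outer face of the drawer's green front panel (376 mm wide, 14 mm thick, top edge 91 mm above the bench), at x = -141.5 mm, z = 45 mm in drawer_floor's axes; moves with the drawer, same axes. A steel bar handle, 120 mm long (y), 11 mm thick, lies parallel to the panel, its centre line 25 mm in front of this point (-x).
- timer (a joint): angle of the timer's pointer knob, rad: 0 = pointer at the zero stroke, grows clockwise seen from above; 0.0785 rad a minute: 20 minutes at 1.571, the last stroke (60 minutes) at 4.712, stop at 5.10. Friction 0.05 N m, no spring; it stays where it is left. It starts between 0 and 0.9.
- timer_grip (a point): point on the timer knob's axis at the height to grip it, 36 mm above the case's top; turns with the knob: x is the way the white pointer line points, z up. Black knob with an upright bar grip 56 mm long (x), 15 mm wide (y), its top 10 mm above this point, on a round skirt of 58 mm diameter whose top is 22 mm below it.
- timer_dial: white round dial, 96 mm in diameter, 6 mm thick, near the front left of the case's top; origin: centre of its underside, x away from the drawer's front, y left. 13 black strokes over three quarters of a turn, one for each 5 minutes clockwise: long thick zero stroke at +x, 20 minutes at -y (right), long thick 60 minute stroke at +y (left).
- case: green sheet-steel drying case, fixed to the bench, 290 mm deep (x), 380 mm wide (y), 105 mm high to its top; origin: centre of its underside, x away from the drawer's front, y left.
- channel_a: U-shaped channel bracket lying open side up, 90 mm long (x), 36 mm wide over its two legs (y), 40 mm high, legs 6 mm thick, about 0.3 kg; grip it across its width. Origin: centre of its underside. The upper side (z axis) is up as it lies; freshly primed grey. May be absent.
- channel_a_grip (a point): point of channel_a at which to grip it: 28 mm above the centre of its underside, axes as the bracket; fingers close along y.
- channel_b: U-shaped channel bracket lying open side up, 90 mm long (x), 36 mm wide over its two legs (y), 40 mm high, legs 6 mm thick, about 0.3 kg; grip it across its width. Origin: centre of its underside. The upper side (z axis) is up as it lies; freshly primed grey. May be absent.
- channel_b_grip (a point): point of channel_b at which to grip it: 28 mm above the centre of its underside, axes as the bracket; fingers close along y.
- lug_a: lug bracket: flat foot 84 mm long (x), 46 mm wide (y), 8 mm thick, with a round-topped upright lug in its middle 44 mm long (x), 10 mm thick (y), reaching 54 mm above the underside, about 0.35 kg; grip it across the lug. Origin: centre of its underside. The upper side (z axis) is up as it lies; freshly primed grey. May be absent.
- lug_a_grip (a point): point of lug_a at which to grip it: 34 mm above the centre of its underside, axes as the bracket; fingers close along y.
- lug_b: lug bracket: flat foot 84 mm long (x), 46 mm wide (y), 8 mm thick, with a round-topped upright lug in its middle 44 mm long (x), 10 mm thick (y), reaching 54 mm above the underside, about 0.35 kg; grip it across the lug. Origin: centre of its underside. The upper side (z axis) is up as it lies; freshly primed grey. May be absent.
- lug_b_grip (a point): point of lug_b at which to grip it: 34 mm above the centre of its underside, axes as the bracket; fingers close along y.
- housing: bearing housing: foot 100 mm long (x), 32 mm wide (y), 12 mm high, with a round hub of 50 mm diameter lying across it, 32 mm wide (y), reaching 51 mm above the underside, about 0.4 kg; grip it across the hub. Origin: centre of its underside. The upper side (z axis) is up as it lies; freshly primed grey. May be absent.
- housing_grip (a point): point of housing at which to grip it: 28 mm above the centre of its underside, axes as the bracket; fingers close along y.
- mat: black rubber mat fixed to the bench, 330 mm (x) by 260 mm (y), 6 mm thick, on which the brackets lie; origin: centre of its underside.
- spray_can: white spray can with grey cap, standing, 66 mm in diameter, 187 mm high; origin: centre of its underside. A bystander.
- iron_weight: dark iron block 110 x 80 x 75 mm with a handle loop at one end, 3 kg; origin: centre of its underside. A bystander.
- buff_wheel: grey buffing wheel lying flat, 110 mm in diameter, 22 mm thick; origin: centre of its underside. A bystander.
Things that resemble listed ones, but are neither listed nor needed, are in the scene too. Leave any green look-alike of the channel_b alone.

How it is judged:
On the way, in this order (a step that is already met when the one before it is completed fails the run):
1. every bracket lies on the drawer's floor and the drawer is fully shut (x of channel_a_grip in the frame of drawer_floor between -0.122 and 0.122 m and y of channel_a_grip in the frame of drawer_floor between -0.17 and 0.17 m and z of channel_a_grip in the frame of drawer_floor between 0 and 0.037 m and x of channel_b_grip in the frame of drawer_floor between -0.122 and 0.122 m and y of channel_b_grip in the frame of drawer_floor between -0.17 and 0.17 m and z of channel_b_grip in the frame of drawer_floor between 0 and 0.037 m and x of lug_a_grip in the frame of drawer_floor between -0.122 and 0.122 m and y of lug_a_grip in the frame of drawer_floor between -0.17 and 0.17 m and z of lug_a_grip in the frame of drawer_floor between 0 and 0.042 m and x of lug_b_grip in the frame of drawer_floor between -0.122 and 0.122 m and y of lug_b_grip in the frame of drawer_floor between -0.17 and 0.17 m and z of lug_b_grip in the frame of drawer_floor between 0 and 0.042 m and x of housing_grip in the frame of drawer_floor between -0.122 and 0.122 m and y of housing_grip in the frame of drawer_floor between -0.17 and 0.17 m and z of housing_grip in the frame of drawer_floor between 0 and 0.037 m and value of joint drawer below 0.008 m), for 0.2 s.
2. the timer is wound past its last stroke (60 minutes) (value of joint timer above 4.73 rad), for 0.1 s.
3. the timer is turned back down to 20 minutes (value of joint timer between 1.411 and 1.731 rad), for 0.2 s.
At the end, for the whole second after the job is handed in: every bracket present rests inside the drawer on its floor, none on another (grip point at most 37 mm, lug brackets 42 mm, above the floor); drawer shut within 8 mm; timer at 20 minutes within 2 minutes (0.16 rad), wound past 60 minutes first, after the shutting (all of step 1 and all of step 3 and linear speed of each of channel_a, channel_b, lug_a, lug_b, housing below 0.02 m/s); the robot touches nothing.
It fails at once if the spray can is moved more than 20 mm (distance of spray_can from where it was at the start of the episode above 0.02 m).
It fails at once if the iron weight is moved more than 20 mm (distance of iron_weight from where it was at the start of the episode above 0.02 m).
It fails at once if the buffing wheel is moved more than 20 mm (distance of buff_wheel from where it was at the start of the episode above 0.02 m).
Of channel_a, channel_b, lug_a, lug_b, housing only 3 to 5 are there at a start; the rules pass over those that are not, and their reading is None.
At some moment in a run one of channel_a, channel_b, lug_a, lug_b, housing may be knocked a few centimetres aside while the robot is not near it.
Once in a run the grip may slacken for a moment while it holds something.
It also fails if it takes over 210 s, if anything falls off the work surface, if the arm or the gripper's body presses on something with over 40 N, if the wrist force passes 120 N, or if a joint passes its speed limit or range.

## Working session

There is one attempt and no reset: what is moved stays moved. The work goes in short steps, each a Python script; the robot and the scene stay as the last script left them, time stands still between calls to the robot, and variables do not carry over. Pictures are saved under pics/ and viewed, at most 14 in all, crops included, and the job is handed in when it is done.

```bash
ls; mkdir -p pics; python3 - <<'E'
from bench import manip as m
import cv2,numpy as np
for c in ("scene","top"):
    p,d=m.grab_frame(c); cv2.imwrite(f"pics/{c}0.png",p[:,:,::-1]); np.save(f"pics/{c}0d.npy",d)
    k=m.get_calibration(c); print(c,k)
    for n in ("channel_a","lug_a","housing","drawer_front","drawer_floor","timer_grip","timer_dial","case","mat","spray_can","iron_weight","buff_wheel"):
        r=m.look_for(c,n)
        for q in r:
            X=np.array(q["at"]);u=k["camera_matrix"]@(k["R"]@X+k["t"]);u=u[:2]/u[2]
            print(n,np.round(X,3),round(q["confidence"],2),u.astype(int))
print(m.current_time())
E
```

```text
pics
scene {'camera_matrix': array([[468.56899771,   0.        , 314.81145502],
       [  0.        , 468.56899771, 237.28103679],
       [  0.        ,   0.        ,   1.        ]]), 'R': array([[ 0.11164531,  0.99374101,  0.00375989],
       [ 0.78870036, -0.08630628, -0.60868955],
       [-0.60455526,  0.07092276, -0.79339958]]), 't': array([-0.0363266 , -0.33719377,  1.55016304])}
channel_a [0.411 0.335 0.024] 0.77 [437 216]
channel_a [0.4   0.206 0.022] 0.75 [391 218]
channel_a [0.269 0.336 0.024] 0.59 [425 180]
lug_a [0.618 0.204 0.013] 0.83 [408 286]
lug_a [ 0.768 -0.226  0.105] 0.73 [231 343]
lug_a [0.524 0.203 0.016] 0.62 [399 256]
housing [ 0.509 -0.24   0.028] 0.67 [230 263]
housing [0.526 0.322 0.029] 0.66 [444 249]
drawer_front [ 0.503 -0.24   0.021] 0.58 [230 263]
drawer_floor [ 0.513 -0.24   0.023] 0.61 [230 266]
timer_grip [ 0.699 -0.13   0.124] 0.66 [274 306]
timer_dial [ 0.704 -0.125  0.112] 0.88 [277 310]
case [ 0.77  -0.222  0.104] 0.84 [233 344]
mat [0.387 0.494 0.021] 0.68 [489 206]
mat [0.55  0.274 0.007] 0.55 [427 263]
mat [0.623 0.207 0.013] 0.47 [409 288]
sp
[... 770 characters left out ...]
.65 [245 260]
lug_a [0.406 0.337 0.027] 0.52 [198 294]
housing [0.506 0.325 0.025] 0.8 [204 261]
housing [ 0.45  -0.501  0.075] 0.41 [485 280]
drawer_front [ 0.56  -0.231  0.022] 0.75 [388 245]
drawer_front [ 0.689 -0.226  0.104] 0.68 [390 196]
drawer_front [0.403 0.336 0.028] 0.33 [198 295]
drawer_floor [ 0.56  -0.231  0.024] 0.67 [388 244]
timer_grip [ 0.689 -0.13   0.118] 0.81 [357 195]
timer_grip [0.508 0.328 0.026] 0.49 [203 260]
case [0.511 0.328 0.028] 0.6 [203 259]
mat [0.506 0.271 0.006] 0.57 [223 262]
mat [ 0.56  -0.23   0.021] 0.45 [388 245]
spray_can [0.542 0.495 0.143] 0.65 [132 243]
iron_weight [0.509 0.201 0.014] 0.31 [245 261]
buff_wheel [0.371 0.488 0.021] 0.55 [148 306]
1.3
```

```bash
python3 - <<'E'
import cv2
a=cv2.imread("pics/top0.png")
cv2.imwrite("pics/top0c.png",cv2.resize(a[140:390,80:520],(800,455),interpolation=cv2.INTER_CUBIC))
E
```

```text
(no output)
```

View pics/scene0.png

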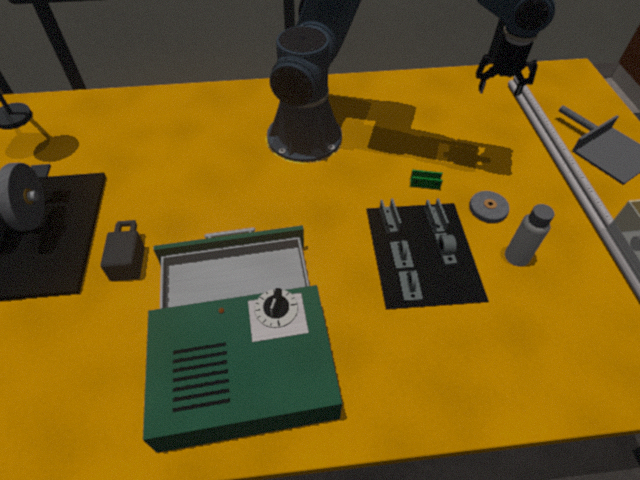

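View pics/top0c.png

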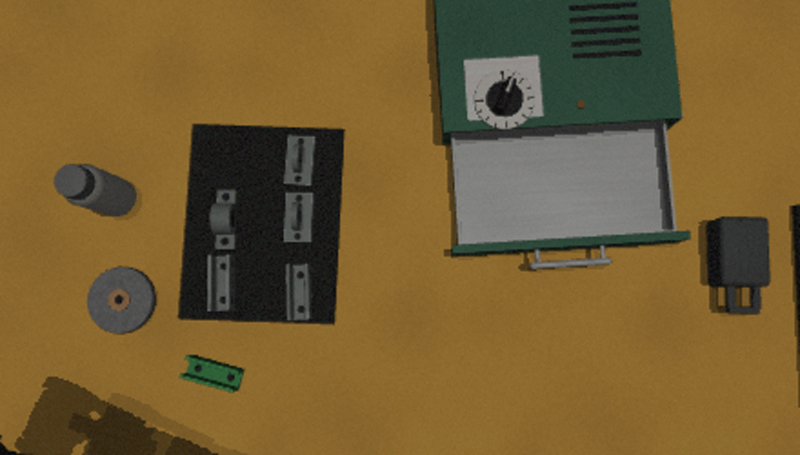

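```bash
cat > h.py <<'E'
from bench import manip as m
import cv2,numpy as np
def cloud(c,save=None):
    k=m.get_calibration(c); p,d=m.grab_frame(c)
    if save: cv2.imwrite(f"pics/{save}.png",p[:,:,::-1])
    v,u=np.mgrid[:480,:640]; K=k["camera_matrix"]
    X=np.stack([(u-K[0,2])/K[0,0]*d,(v-K[1,2])/K[1,1]*d,d],-1)
    W=(X-k["t"])@k["R"]; W[d==0]=np.nan
    return p,W
def rect(P):
    """centre, long side, short side, yaw of the long side in (-90,90] deg of xy points"""
    (c,(w,h),a)=cv2.minAreaRect((P[:,:2]*1000).astype(np.float32))
    if w<h: w,h,a=h,w,a+90
    a=(a+90)%180-90
    return np.array(c)/1000,w,h,a
def grey_parts(p,W,lo,hi,zlo=.004,zhi=.08,minpx=60,thr=55):
    """bright blobs on the mat, window lo..hi in world xy"""
    P=p.astype(int); sat=P.max(-1)-P.min(-1)
    M=(P.min(-1)>thr)&(sat<45)&np.all((W[...,:2]>lo)&(W[...,:2]<hi),-1)&(W[...,2]>zlo)&(W[...,2]<zhi)
    n,L,s,_=cv2.connectedComponentsWithStats(cv2.morphologyEx(M.astype(np.uint8),cv2.MORPH_CLOSE,np.ones((3,3))))
    out=[]
    for i in range(1,n):
        if s[i,4]>=minpx:
            Q=W[(L==i)&M]; out.append((rect(Q),np.percentile(Q[:,2],97),s[i,4]))
    return out
def green(p):
    P=p.astype(int); return (P[...,1]>P[...,0]+12)&(P[...,1]>P[...,2]+3)
def R(deg):
    a=np.radians(deg); c,s=np.cos(a),np.sin(a)
    return np.array([[c,s,0],[s,-c,0],[0,0,-1]])   # tool x at yaw deg, z down
E
python3 - <<'E'
from h import *
for c in("top","scene"):
    p,W=cloud(c); print(c)
    for o in grey_parts(p,W,[.33,.14],[.70,.42]): print([np.round(q,3) for q in o[0]],round(o[1],3),o[2])
    g=green(p); z=W[...,2]
    for n,M in (("case",(z>.097)&(z<.112)&(W[...,0]>.55)),("front",(z>.083)&(z<.098)&(W[...,0]<.56))):
        Q=W[M&g&(W[...,1]<.05)&(W[...,1]>-.5)]; r=rect(Q); print(n,len(Q),[np.round(q,3) for q in r],np.median(Q[:,2]))
    k=(p.max(-1)<40)&(z<.02)&(W[...,1]>.1)&(W[...,1]<.45)&(W[...,0]>.3)&(W[...,0]<.8); print("mat",[np.round(q,3) for q in rect(W[k])],np.median(W[k][:,2]))
k=m.get_calibration("wrist"); print("wristcam",-k["R"].T@k["t"],k["R"],m.current_ee_pos(),m.current_tcp_rot())
p,W=cloud("wrist","w0")
E
```

```text
top
[array([0.612, 0.209]), np.float64(84.099), np.float64(46.135), np.float64(-2.96)] 0.062 364
[array([0.511, 0.329]), np.float64(98.356), np.float64(33.512), np.float64(-0.228)] 0.061 287
[array([0.516, 0.209]), np.float64(80.436), np.float64(46.742), np.float64(0.063)] 0.061 361
[array([0.405, 0.344]), np.float64(87.759), np.float64(6.144), np.float64(3.007)] 0.053 62
[array([0.405, 0.326]), np.float64(87.909), np.float64(29.636), np.float64(2.541)] 0.05 193
[array([0.391, 0.201]), np.float64(87.964), np.float64(36.459), np.float64(1.58)] 0.051 344
case 9168 [array([ 0.792, -0.212]), np.float64(379.122), np.float64(277.048), np.float64(-86.093)] 0.10685908815385088
front 599 [array([ 0.47 , -0.235]), np.float64(371.71), np.float64(13.625), np.float64(-86.132)] 0.09247347133188737
mat [array([0.509, 0.291]), np.float64(327.032), np.float64(302.268), np.float64(-1.599)] 0.007481139827163772
scene
[array([0.4  , 0.354]), np.float64(100.301), np.float64(27.715), np.float64(-0.042)] 0.049 63
[array([0.394, 0.198]), np.float64(92.076), np.float64(32.066), np.float64(2.087)] 0.048 188
[
[... 410 characters left out ...]
, np.float64(377.565), np.float64(277.903), np.float64(-86.143)] 0.10447166248444939
front 532 [array([ 0.471, -0.233]), np.float64(369.278), np.float64(18.144), np.float64(-85.518)] 0.08994956582258226
mat [array([0.511, 0.294]), np.float64(328.189), np.float64(301.686), np.float64(-2.249)] 0.005465019387146269
wristcam [0.10683652 0.54363667 0.37360029] [[ 3.07260303e-01  9.51625478e-01  2.35812977e-04]
 [ 9.19102661e-01 -2.96823565e-01  2.59125586e-01]
 [ 2.46660504e-01 -7.94022696e-02 -9.65843608e-01]] [0.16868147 0.52345825 0.23128457] [[-9.51772379e-01  3.06805050e-01 -2.88091275e-05]
 [ 3.06805051e-01  9.51772377e-01 -5.84567400e-05]
 [ 9.48490872e-06 -6.44762963e-05 -9.99999998e-01]]
```

```bash
cat >> h.py <<'E'
YD=3.9; FL=np.array([.604,-.226])          # drawer axes yaw, drawer_floor xy
ITEMS={"lug1":((.612,.209),-2,.034,10,84,46),"lug2":((.516,.209),0,.034,10,84,46),"house":((.511,.329),0,.028,32,100,32),
       "chan1":((.405,.333),2.5,.028,36,90,36),"chan2":((.391,.201),1.6,.028,36,90,36)}
def dr(x,y):
    a=np.radians(YD); return FL+np.array([np.cos(a)*x-np.sin(a)*y,np.sin(a)*x+np.cos(a)*y])
def look(xy,save=None):
    """blobs seen by the wrist near xy, pieces closer than 25 mm merged"""
    p,W=cloud("wrist",save); xy=np.array(xy)
    P=p.astype(int); sat=P.max(-1)-P.min(-1); z=W[...,2]
    M=((P.min(-1)>55)|(z>.013))&(sat<45)&(z>.004)&(z<.075)&np.all(abs(W[...,:2]-xy)<.11,-1)
    n,L,s,_=cv2.connectedComponentsWithStats(cv2.morphologyEx(M.astype(np.uint8),cv2.MORPH_CLOSE,np.ones((5,5))))
    return [(rect(W[(L==i)&M]),np.percentile(W[(L==i)&M][:,2],97),s[i,4]) for i in range(1,n) if s[i,4]>300]
def say(B):
    for o in B: print([np.round(q,3).tolist() for q in o[0]],round(o[1],3),o[2])
E
python3 - <<'E'
from h import *
m.set_gripper(.8,60)
m.move_ptp([.612,.209,.23],R(180)); print(m.current_qpos().round(2) if hasattr(m.current_qpos(),'round') else m.current_qpos())
say(look([.612,.209],"w1"))
print(m.inverse_kinematics([*dr(-.065,-.132),.05],R(180+YD)),m.inverse_kinematics([*dr(-.065,.132),.05],R(180+YD)),m.current_time())
E
```

```text
[ 0.26  0.53  1.38  0.    1.23 -1.31]
[[0.53, 0.208], 55.436, 46.941, -0.991] 0.059 3724
[[0.531, 0.316], 58.109, 6.137, 0.01] 0.056 1204
[[0.613, 0.209], 87.257, 47.161, -3.164] 0.059 4625
[-6.54660051e-01  7.53028327e-01  1.47393949e+00 -4.44089210e-16
  9.14624835e-01 -2.29352422e+00] [-2.70439646e-01  5.87830480e-01  1.80834899e+00 -4.44089210e-16
  7.45413184e-01 -1.90930381e+00] 3.775
```

View pics/w1.png

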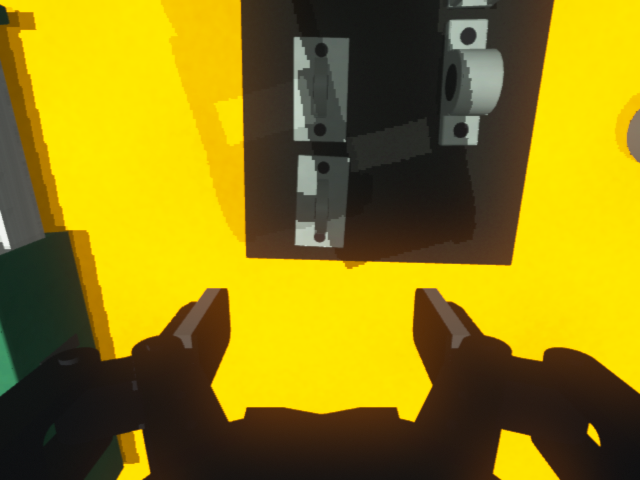

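```bash
cat >> h.py <<'E'
def pick(name,xy=None,tag=None):
    e,yaw,h,w,l,s=ITEMS[name]; xy=np.array(e if xy is None else xy)
    m.set_gripper(.8,60)
    m.move_ptp([*xy,.23],R(180+yaw))
    B=[b for b in look(xy,tag) if np.linalg.norm(b[0][0]-xy)<.06 and abs(b[0][1]-l)<14 and abs(b[0][2]-s)<10]
    if not B: print(name,"not seen"); say(look(xy)); return False
    b=min(B,key=lambda b:np.linalg.norm(b[0][0]-xy)); say([b])
    c,yaw=b[0][0],b[0][3]
    m.move_l([*c,.12],R(180+yaw),.25); m.move_l([*c,.006+h-.019],None,.12)
    m.set_gripper(0,60); m.move_l([*c,.22],None,.2)
    g=m.current_grip_width()*85; print(name,"grip mm",round(g,1),"force",m.current_grip_force(),m.current_time())
    return abs(g-w)<8
def place(name,x,y):
    _,_,h,w,_,_=ITEMS[name]; c=dr(x,y)
    m.move_ptp([*c,.22],R(180+YD)); 
    g=m.current_grip_width()*85
    if abs(g-w)>8: print("lost",g); return False
    z=.023+h-.019; f0=np.array(m.current_force())
    m.move_l([*c,z+.02],None,.15)
    for dz in np.arange(.016,-.004,-.002):
        m.move_l([*c,z+dz],None,.03)
        f=np.array(m.current_force())-f0
        if abs(f[2])>4: break
    print(name,"down at dz",round(dz,3),"df",f.round(1),"grip",round(m.current_grip_width()*85,1))
    m.set_gripper(min(1,(w+13)/85)); m.move_l([*c,.22],None,.2); print(m.current_time()); return True
E
python3 - <<'E'
from h import *
if pick("lug1"): place("lug1",-.065,-.132)
cloud("top","t1")
E
```

```text
[[0.613, 0.209], 86.916, 47.183, -3.343] 0.059 4606
lug1 grip mm 9.3 force 58.392287492752075 7.5583
lug1 down at dz -0.002 df [-0.   4.6 18.4] grip 9.2
14.75
```

```bash
cat >> h.py <<'E'
def drawer():
    """parts in the drawer in drawer_floor axes, from the top camera"""
    p,W=cloud("top"); z=W[...,2]; a=np.radians(YD)
    D=(W[...,:2]-FL)@np.array([[np.cos(a),-np.sin(a)],[np.sin(a),np.cos(a)]])
    M=(abs(D[...,1])<.163)&(D[...,0]>-.12)&(D[...,0]<.035)&(z>.0285)&(z<.09)
    n,L,s,_=cv2.connectedComponentsWithStats(cv2.morphologyEx(M.astype(np.uint8),cv2.MORPH_CLOSE,np.ones((3,3))))
    for i in range(1,n):
        if s[i,4]>40:
            K=(L==i)&M; r=rect(D[K]); print("drawer:",[np.round(q,3).tolist() for q in r],"top",np.round(np.percentile(W[K][:,2],98),3),s[i,4])
    G=W[green(p)&(z>.083)&(z<.098)&(W[...,0]<.56)&(W[...,1]<.05)&(W[...,1]>-.5)]; r=rect(G); print("front",[np.round(q,3).tolist() for q in r])
E
python3 - <<'E'
from h import *
drawer()
a=cv2.imread("pics/t1.png")
cv2.imwrite("pics/t1c.png",cv2.resize(a[120:320,180:480],(750,500),interpolation=cv2.INTER_CUBIC))
E
```

```text
drawer: [[-0.031, 0.143], 80.868, 36.835, -14.768] top 0.031 88
drawer: [[-0.029, -0.116], 55.536, 55.531, 33.169] top 0.038 132
drawer: [[-0.026, 0.084], 39.614, 38.089, -52.293] top 0.034 51
drawer: [[-0.05, 0.038], 63.068, 37.575, -72.844] top 0.032 73
front [[0.467, -0.176], 252.967, 13.756, -86.156]
```

View pics/t1c.png

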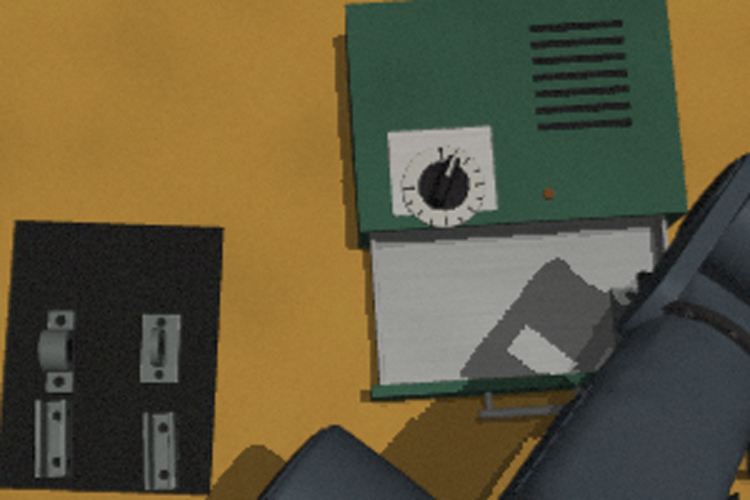

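```bash
sed -i 's/z>.0285/z>.034/' h.py; python3 - <<'E'
from h import *
ok=pick("lug2"); drawer()
if ok: place("lug2",-.065,.132)
ok=pick("house"); drawer(); cloud("top","t2")
if ok: place("house",-.065,0)
E
```

```text
[[0.516, 0.208], 86.797, 47.371, -0.834] 0.059 4622
lug2 grip mm 9.2 force 58.3832573890686 20.725
drawer: [[-0.063, -0.132], 82.757, 45.399, 2.149] top 0.08 322
front [[0.471, -0.235], 372.465, 14.093, -86.056]
lug2 down at dz -0.002 df [ 1.7  6.1 22.5] grip 9.1
27.075
[[0.512, 0.329], 103.844, 34.31, -0.946] 0.057 4080
house grip mm 31.5 force 59.294833485546405 32.4083
drawer: [[-0.062, -0.131], 82.229, 45.679, -0.546] top 0.079 359
drawer: [[-0.064, 0.131], 81.81, 45.25, -0.855] top 0.081 355
front [[0.473, -0.235], 371.24, 14.218, -86.065]
house down at dz 0.0 df [1.  1.1 9. ] grip 31.1
39.4583
```

```bash
python3 - <<'E'
from h import *
ok=pick("chan1"); drawer()
if ok: ok=place("chan1",-.065,.063)
if ok:
    ok=pick("chan2"); drawer()
    if ok: place("chan2",-.065,-.063)
    m.move_ptp([.35,.2,.3],R(180)); drawer(); cloud("top","t3"); print(m.current_time())
a=cv2.imread("pics/t3.png")
cv2.imwrite("pics/t3c.png",cv2.resize(a[150:390,80:480],(800,480),interpolation=cv2.INTER_CUBIC))
E
```

```text
[[0.411, 0.329], 103.702, 38.757, 1.962] 0.047 4403
chan1 grip mm 34.7 force 59.99912738800049 45.125
drawer: [[-0.068, -0.004], 104.359, 70.36, -0.215] top 0.078 405
drawer: [[-0.062, -0.131], 82.811, 45.357, -1.53] top 0.081 372
drawer: [[-0.063, 0.133], 81.555, 45.113, -3.992] top 0.08 303
front [[0.473, -0.234], 369.679, 14.122, -86.078]
chan1 down at dz 0.0 df [1.4 0.6 7.1] grip 35.0
51.9667
[[0.397, 0.201], 103.065, 38.778, 2.377] 0.047 4417
chan2 grip mm 34.8 force 59.987969398498535 56.9917
drawer: [[-0.067, 0.027], 126.0, 105.24, -89.899] top 0.078 666
drawer: [[-0.061, -0.131], 82.778, 45.39, -0.503] top 0.081 349
drawer: [[-0.063, 0.132], 83.69, 45.161, 0.421] top 0.082 305
front [[0.474, -0.234], 370.358, 13.978, -86.101]
chan2 down at dz 0.0 df [0.5 0.8 7. ] grip 35.1
63.8417
drawer: [[-0.068, 0.031], 132.209, 104.895, -89.896] top 0.077 686
drawer: [[-0.061, -0.132], 82.493, 45.298, -0.776] top 0.081 301
drawer: [[-0.073, -0.067], 92.831, 45.495, -1.086] top 0.069 334
drawer: [[-0.063, 0.132], 82.945, 45.504, -0.138] top 0.081 321
front [[0.474, -0.234], 370.038, 14.073, -86.084]
65.875
```

View pics/t3c.png

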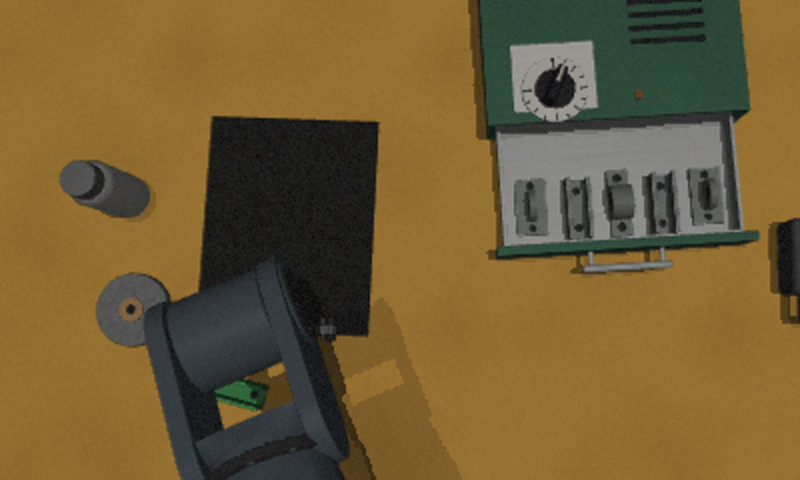

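```bash
python3 - <<'E'
from h import *
m.set_gripper(0)
f=lambda x:dr(-.1415+.003+x,0)          # x from the panel's outer face as it stands
o=R(180+YD)
m.move_ptp([*f(-.085),.25],o); m.move_l([*f(-.085),.048],None,.15)
f0=np.array(m.current_force()); a=np.radians(YD)
F=lambda:float((np.array(m.current_force())-f0)[:2]@[np.cos(a),np.sin(a)])
m.move_l([*f(-.045),.048],None,.08); print("near",F())
m.move_l([*f(-.041+.150),.048],None,.06); print("150",F())
s=.150
while s<.195:
    s+=.003; m.move_l([*f(-.041+s),.048],None,.02)
    if abs(F())>14: break
print("stop",s,F(),m.current_ee_pos())
m.move_l([*f(-.041+s-.06),.048],None,.1)
m.move_l([*f(-.041+s-.06),.28],None,.25)
m.move_ptp([.40,.05,.3],R(180))
p,W=cloud("top","t4"); z=W[...,2]
G=W[green(p)&(z>.083)&(z<.0985)&(W[...,1]<-.0)&(W[...,1]>-.45)]; print(len(G),[np.round(q,3).tolist() for q in rect(G)])
print(m.current_time())
cv2.imwrite("pics/t4c.png",cv2.resize(cv2.imread("pics/t4.png")[90:330,280:480],(600,720)[::1],interpolation=cv2.INTER_CUBIC)[:600])
E
```

```text
near 0.46901792185874164
150 -1.1124364829369955
stop 0.17700000000000002 -24.783991750718517 [ 0.59784294 -0.2262951   0.04770599]
582 [[0.681, -0.239], 323.184, 277.304, 62.974]
78.675
```

View pics/t4c.png

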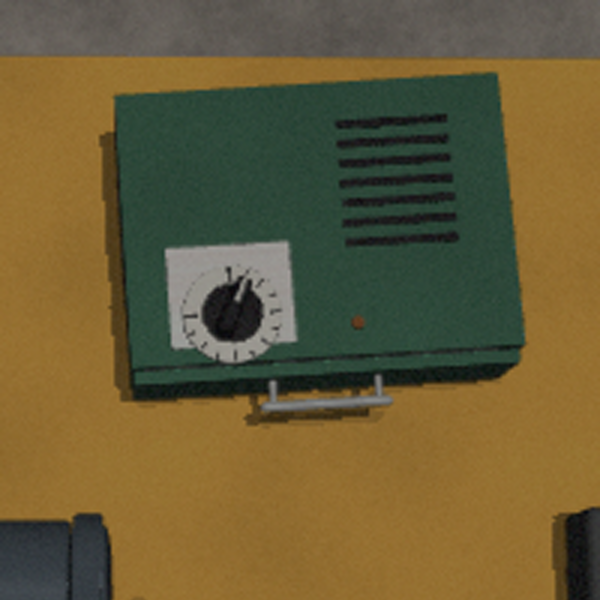

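```bash
python3 - <<'E'
from h import *
m.set_gripper(.7)
m.move_ptp([.69,-.13,.28],R(165)); print(m.current_qpos())
p,W=cloud("wrist","w2"); z=W[...,2]
near=np.linalg.norm(W[...,:2]-[.69,-.13],axis=-1)<.06
for lo,hi in((.138,.16),(.144,.16)):
    Q=W[near&(z>lo)&(z<hi)]; print(len(Q),[np.round(q,4).tolist() for q in rect(Q)],np.percentile(Q[:,2],[5,50,95]).round(4))
Q=W[near&(z>.115)&(z<.125)&(p.max(-1)<90)]; print("skirt",len(Q),[np.round(q,4).tolist() for q in rect(Q)])
P=p.astype(int)
wh=near&(P.min(-1)>150)&(z>.138); Q=W[wh]; print("white",len(Q),Q.mean(0).round(4) if len(Q) else 0)
k,Wt=cloud("top"); zt=Wt[...,2]; G=Wt[green(k)&(zt>.083)&(zt<.115)&(Wt[...,1]<.05)&(Wt[...,1]>-.5)&(Wt[...,0]>.5)]; print("case+front",[np.round(q,3).tolist() for q in rect(G)])
print(m.current_time())
E
```

```text
[-2.51644334e-01  6.01387544e-01  1.14134131e+00  1.51268382e-04
  1.39839439e+00 -1.56152078e+00]
1595 [[0.6933, -0.1283], 56.9198, 14.9999, -20.9859] [0.147  0.1503 0.1518]
1569 [[0.6934, -0.1283], 56.8093, 14.9979, -21.0228] [0.1473 0.1503 0.1518]
skirt 2646 [[0.6922, -0.1277], 56.7833, 55.3257, 69.0739]
white 8 [ 0.7186 -0.1328  0.1477]
case+front [[0.784, -0.213], 380.033, 290.554, -86.085]
80.6667
```

View pics/w2.png

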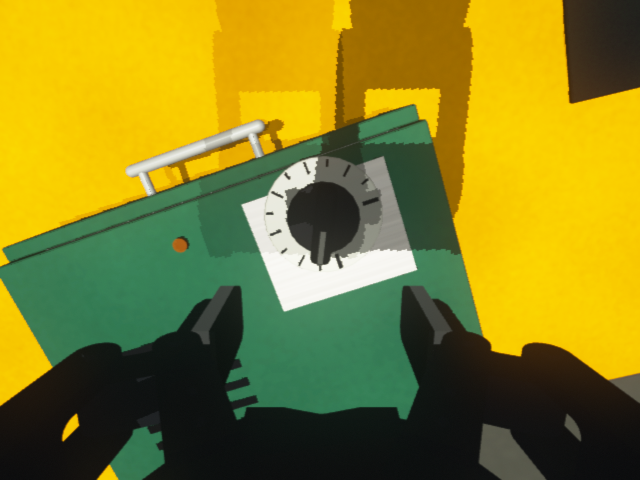

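```bash
cat >> h.py <<'E'
C=np.array([.6933,-.1283])
def bar():
    p,W=cloud("wrist"); z=W[...,2]
    r=rect(W[(np.linalg.norm(W[...,:2]-C,axis=-1)<.05)&(z>.138)&(z<.16)])
    return r
def turn(d):
    q=np.array(m.current_qpos()); q[5]+=d; m.move_j(q)
E
python3 - <<'E'
from h import *
th=np.radians(24.9); up=[*C,.19]; dn=[*C,.124]
m.set_gripper(.5,60)
m.move_ptp(up,R(159)); m.move_l(dn,None,.1); m.set_gripper(0); print("w",m.current_grip_width()*85,m.current_ft_torque(),m.current_qpos()[5])
turn(3.0-th); print(m.current_ft_torque(),m.current_ee_pos(),m.current_grip_width()*85,m.current_time())
m.set_gripper(.5); m.move_l([*C,.28],None,.2)
r=bar(); print([np.round(q,4).tolist() for q in r],"theta mod pi",np.radians(3.9-r[3])%np.pi,m.current_time())
E
```

```text
w 14.009707819402378 [-0.27466228  0.45488004  0.03827532] -1.4532469323777815
[-0.14303412  1.83561385 -0.08586894] [ 0.69192282 -0.12879764  0.12500045] 13.963914399726928 84.7833
[[0.693, -0.1285], 56.7646, 14.4769, 12.2886] theta mod pi 2.9951843307009103 86.15
```

```bash
python3 - <<'E'
from h import *
def grip(): m.move_l([*C,.124],None,.12); m.set_gripper(0); print("w",round(m.current_grip_width()*85,1),"q6",m.current_qpos()[5])
def off(): m.set_gripper(.5); m.move_l([*C,.28],None,.2); r=bar(); print(np.round(r[0],4),r[1:3],"th mod pi",round(float(np.radians(3.9-r[3])%np.pi),3),m.current_time())
turn(-np.pi); grip(); turn(1.89); m.dwell(.4); print(m.current_ft_torque(),m.current_grip_width()*85)
off()
E
```

```text
w 14.1 q6 -2.0288015107385142
[-0.74863098  1.05476033 -0.02055593] 13.927997266071834
[ 0.6932 -0.1278] (56.55063247680664, 14.817353248596191) th mod pi 1.745 94.0083
```

```bash
python3 - <<'E'
from h import *
def grip(): m.move_l([*C,.124],None,.12); m.set_gripper(0); print("w",round(m.current_grip_width()*85,1),"q6",m.current_qpos()[5])
def off():
    m.set_gripper(.5); m.move_l([*C,.28],None,.2); r=bar(); t=float(np.radians(3.9-r[3])%np.pi); print(np.round(r[0],4),r[1:3],"th mod pi",round(t,3),m.current_time()); return t
grip(); turn(2.6-4.887); t=off()
if abs(t-2.6)<.15:
    turn(np.pi+t-2.6); grip(); turn(1.571-t); m.dwell(.3); t=off()
    m.move_ptp([.40,.05,.3],R(180)); cloud("top","t5")
    p=cv2.imread("pics/t5.png"); cv2.imwrite("pics/t5c.png",cv2.resize(p[90:330,280:480],(600,720),interpolation=cv2.INTER_CUBIC)[:560])
E
```

```text
w 14.0 q6 -0.13875596910016308
[ 0.6919 -0.1288] (55.31658935546875, 14.487852096557617) th mod pi 2.605 99.15
w 13.8 q6 0.7206213089996402
[ 0.693  -0.1284] (56.29184341430664, 14.520670890808105) th mod pi 1.571 106.2333
```

View pics/t5c.png

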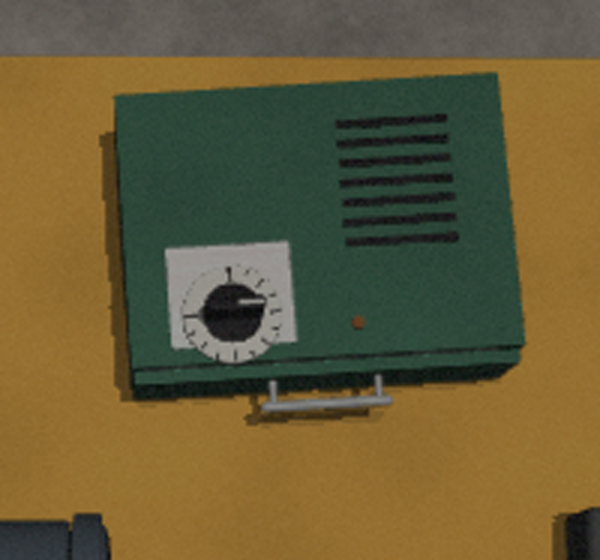

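The pointer line runs right, through (250,301), to the 20 minute stroke. The drawer front lies flush against the case at row 370.

```bash
python3 -c "
from bench import manip as m
print(m.sign_off())"
```

```text
the job is handed in; nothing more can be done
None
```

I handed the job in at about 108 s, but the hand-in gave no verdict. All five brackets were side by side on the drawer floor before I shut it to its stop; the timer was wound to about 4.89 rad and turned back to about 1.571 rad (20 minutes), and the arm never worked near the bystanders.

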